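Zero the locked fine knob of the register control box

ROBOT

A 7-joint arm with a two-finger parallel gripper is mounted at the origin on the work surface; the furniture and walls round the work are solid. World frame = base frame: x ahead of the robot, y to its left, z up, the work surface at z = 0. Lengths are in m, angles in rad, forces in N, time in s.
With the tool pointing down it reaches from about 0.425 to 0.875 m from the base axis. Payload 9.9 kg.
Tool frame: the origin (TCP) lies midway between the tips of the shut fingers; the grasp point (between the pads) lies 19 mm behind it; z points along the fingers, y is the direction in which the jaws open and shut (so a half turn about z gives the same grasp; the last joint's range is limited). The gripper opens to 85 mm and grips with 20 to 120 N. Pads are 22 mm wide; open, the fingers measure 114 mm over their backs; the gripper's body (76 mm by 85 mm) begins 54 mm behind the grasp point. The pads swing forward as they close: fully open they stand 13 mm farther back than shut.
Start: joints at [1.194, 0.576, 0.025, 1.437, -0.015, 1.129, -0.057], TCP at [0.195, -0.646, 0.231] pointing down, gripper open.
Joint ranges: [-2.76, 2.76], [-0.34, 2.15], [-1.52, 1.57], [0.19, 2.46], [-1.09, 4.23], [0.17, 1.99], [-2.82, 2.82]. Speed limits (rad/s): [2.22, 2.22, 3.01, 3.01, 3.14, 3.14, 3.14].

INTERFACE

Orientations are given as a unit quaternion [x, y, z, w].
In Python, from plant import observe, get_image, get_calibration, robot, silhouettes, place_of gives the robot as it stands. The module is installed in compiled form; this text tells all that it offers.
- The arm moves only by the tool drive_tool, never from a script. Its argument "rows" is a list of rows, each an object of numbers: "gripper": the opening, from 0 (shut) to 1 (fully open); "x", "y", "z": the shift along the tool's x, y, z in mm; "wx", "wy", "wz": the turn, a rotation vector about the tool's x, y, z in rad. A call has 1 to 5 rows; each row shifts and turns the pose as measured when the row begins, along the tool's axes as they then stand; what a row does not reach is not made up. A row lasts 1/8 s, in which the tool goes at most 62.5 mm and 10.7 degrees, less where a joint would pass 70% of its speed; a pose out of reach is approached as far as the arm can. A call with a gripper value outside its range is refused whole. The fingers move at their own pace and stop on an object; "force" is the grip in N (left out, the last holds). Time passes only in rows, so rows that do not move let the fingers close. It gives the time, the measured TCP pose, the force and the opening at its end, in the units of the state.
- observe(): the state, without advancing time (a new reading comes with each control period).
- get_image(name): name is "scene" or "top" or "wrist"; returns (picture, depth): 420x560x3 uint8, red, green, blue; 420x560 float32, m along the optical axis (not along the pixel's ray), 0 where there is no reading.
- get_calibration(name): a dict with "mtx" (3x3 intrinsics, pixels), "R" (3x3) and "t" (3): a world point X has camera coordinates R X + t. Camera axes: x right, y down, z forward; pixel columns grow to the right and rows downward; lengths in m; the calibration is good to about 2 mm. A picture is of the moment at which its call begins: read the wrist's pose just before it. get_calibration takes no time and is no camera call; for the wrist camera it gives the pose at the moment of the call.
- robot.sign_off(): hands the job in, once; it reports no verdict.
Trained networks look in the newest picture that a camera, given by its name, has taken for a name from the list of things; names that differ only in an ending like _2 or _b are one class to them, and where a whole thing is asked for, a point or a joint stands for the part that bears it (a point fixed in the world has none). Each returns a list of dicts, best first, with "p" (0 to 1); they miss things now and then, are a little off and sometimes report something else, mostly with a low value. They report only what shows in the picture. A call takes as long as a camera call.
- silhouettes(camera, label): "pixels" (420x560 bool, what is visible of it) and "at" ([column, row] in pixels, amid what is visible of it).
- place_of(camera, label): "at" ([column, row] in pixels: a listed point, or the origin of a listed thing).
The state is a dict: "clock": time; "joint_positions": joint angles; "dq": joint speeds; "joint_torque": joint torques, N m; "eef_pos": TCP position; "ee_rot": TCP orientation; "ft_force": force on the tool from outside, world axes, zero at the start; "wrist_torque": the same for the moment, N m; "width": opening from 0.0 (shut) to 1.0 (fully open).
Only numpy, scipy, OpenCV 4.12 (cv2) and the standard library are available. Lean on these libraries where they do the work, as an engineer would, in place of code of your own. Each camera call takes 0.05 s, during which the arm holds its last target.

TASK

Get the register control box ready for the next print run. First take the empty water bottle that stands in front of it out of the way: stand it upright on the bare table top, at least 25 cm from the dial. Then pull the black inner knob out until its lock lets go, turn it until its white pointer meets the red index on the sloping face (the nearest notch will do), and push it fully home again, without turning the steel outer ring and without shifting or tipping the blue jar or the two ink pots.

Things in the scene. Friction and masses are not known exactly. Their poses are not given: they have to be found in the camera images.
- console: blue wedge-shaped control box, fixed, 130 mm deep (x), 150 mm wide (y), 46 mm high in front, 115 mm at the back. Origin: centre of its underside on the table top, z up; -x is its front, roughly facing the robot. Its top face slopes 28 degrees down to the front and carries the dial. Within 0.17 m of its centre stand only the listed things, low card stacks (up to 90 mm) farther to its left front
- dial_panel: the aluminium dial plate on the box's sloping face, 138 x 134 mm, fixed. Origin: centre of the dial, in the plane of the face, 81 mm above the table. z points straight out of the face (28 degrees from vertical, towards the box's front) and is the axis of both knobs; x points up the slope to the red index, y to the box's left
- dial_index (a point): the red index mark, a 15 x 7 mm bar on the plate, 55 mm up the slope from the dial's centre
- coarse_ring (a joint): angle of the steel outer ring (92 mm across, 20 mm high, base 2 mm out of the dial plate's origin), rad, positive anticlockwise seen from outside the face. Held by stiff friction (0.6 Nm). It carries the inner knob: turning the knob while locked would drag the ring along. Must stay as found
- ring_mark (a point): the yellow mark on the ring's rim, 41.5 mm from the dial's axis
- fine_pull (a joint): how far the inner knob is pulled out along the dial's axis, m: 0 fully home, 0.014 at its outer stop. 4 N of friction hold it wherever it is left. Two pins under it sit between 24 teeth of the ring and lock it; from 0.008 on they are clear. Pushed in within 5 degrees of a notch and not held firmly it slips into it; if it stops 6 mm out it is on a tooth: turn it a few degrees
- fine_knob (a joint): angle of the inner knob relative to the ring, rad, positive anticlockwise from outside; near 0 at the start. Lock notches at whole multiples of 15 degrees (0.262 rad), 2 degrees of play. When out it turns easily (0.02 Nm), no end stops. Pointer angle from the red index = coarse_ring + fine_knob: at the start 0.9 to 2.7 rad, so the pointer stands anticlockwise of the index
- knob_grip (a point): grip point of the inner knob, on its axis inside its wing; 54 mm out from the dial plate's origin when home. The wing: a straight black bar 70 mm long (x), 16 mm thick (y), 42 mm high, ending 16 mm outward of this point; the knob's flange (75 mm across) starts 24 mm inward of it. z: outward along the axis; x: along the wing to the end with the white pointer line
- pointer_tip (a point): the tip of the knob's white pointer, at the edge of its flange, 36 mm from the axis; turns with the knob
- water_bottle: empty clear 2 litre bottle, upright, loose, 104 mm across, 264 mm high, 0.1 to 0.15 kg; its neck and cap are 27 mm across from 238 mm up to the top. Origin: centre of its underside. It stands in front of the box, in the gripper's way. The table is bare at world x 0.38 to 0.5, y -0.04 to 0.1; its right edge runs from (0.35, -0.33) to (0.65, 0.18)
- jar_blue: blue ink jar with white lid, loose, 110 mm across, 165 mm high, close behind the box; leave it. Origin: centre of its underside
- pot_yellow: ink pot with yellow lid, loose, 67 mm across, 58 mm high; leave it. Origin: centre of its underside
- pot_red: ink pot with red lid, loose, 60 mm across, 58 mm high; leave it. Origin: centre of its underside

How it is judged:
On the way, in this order (a step that is already met when the one before it is completed fails the run):
1. the bottle stands upright on the table, at least 25 cm from the dial (horizontal distance between water_bottle and dial_panel above 0.245 m and angle between water_bottle's own z axis and vertical below 0.1 rad and height (world z) of water_bottle between -0.006 and 0.006 m), for 0.2 s.
2. the inner knob is pulled out clear of its lock (value of joint fine_pull above 0.008 m), for 0.1 s.
3. the pointer is turned to the red index while the knob is out (value of joint fine_pull above 0.005 m and y of pointer_tip in the frame of dial_panel between -0.0085 and 0.0085 m and x of pointer_tip in the frame of dial_panel above 0 m), for 0.1 s.
At the end, for the whole second after the job is handed in: the inner knob is home (within 2 mm) with its pointer within 12 degrees of the red index, the outer ring has not turned (its mark within 6 mm of where it was), and the bottle stands still and upright on the table at least 24.5 cm (centre to dial centre, seen from above) from the dial (all of step 1 and value of joint fine_pull below 0.002 m and y of pointer_tip in the frame of dial_panel between -0.0075 and 0.0075 m and x of pointer_tip in the frame of dial_panel above 0 m and distance of ring_mark from where it was at the start of the episode below 0.006 m and linear speed of water_bottle below 0.03 m/s); the robot touches nothing.
It fails at once if the outer ring is turned (distance of ring_mark from where it was at the start of the episode above 0.01 m).
It fails at once if the bottle is tipped over (angle between water_bottle's own z axis and vertical above 0.6 rad).
It fails at once if the blue jar or an ink pot is shifted or tipped (distance of any of jar_blue, pot_yellow, pot_red from where it was at the start of the episode above 0.02 m or angle between any of jar_blue, pot_yellow, pot_red's own z axis and vertical above 0.3 rad).
It also fails if it takes over 56 s, if anything falls off the work surface, if the arm or the gripper's body presses on something with over 40 N, if the wrist force passes 120 N, or if a joint passes its speed limit or range.

## Working session

There is one attempt and no reset: what is moved stays moved. The work goes in short steps, Python scripts to look and compute and a tool call to move; the robot and the scene stay as the last step left them, time stands still between calls to the robot, and variables do not carry over. Pictures are saved under pics/ and viewed, and the job is handed in when it is done.

Besides the shell and the picture viewer there is one more tool, called after "Request:" as name(argument=value, ...), one argument or row to a line, values as JSON. drive_tool: Moves the arm, as the interface text tells. Its arguments: {"type":"object","properties":{"rows":{"type":"array","items":{"type":"object","properties":{"gripper":{"type":"number"},"x":{"type":"number"},"y":{"type":"number"},"z":{"type":"number"},"wx":{"type":"number"},"wy":{"type":"number"},"wz":{"type":"number"}}}},"force":{"type":"number"}},"required":["rows"]}

```bash
mkdir -p pics; ls
cat > look.py <<'E'
import numpy as np, cv2
from plant import *
def snap(cam,fn):
    im,d=get_image(cam); cv2.imwrite('pics/'+fn,im[:,:,::-1]); return im,d
def ray(cam,uv,c=None):
    c=c or get_calibration(cam); K,R,t=map(np.array,(c['mtx'],c['R'],c['t']))
    v=R.T@np.linalg.solve(K,[uv[0],uv[1],1.]); return -R.T@t, v
def px(cam,uv,depth):
    o,v=ray(cam,uv); return o+v*depth
def atz(cam,uv,z):
    o,v=ray(cam,uv); return o+v*(z-o[2])/v[2]
def proj(cam,X):
    c=get_calibration(cam); K,R,t=map(np.array,(c['mtx'],c['R'],c['t']))
    q=K@(R@np.array(X)+t); return q[:2]/q[2]
E
python3 - <<'E'
from look import *
np.set_printoptions(precision=4,suppress=True)
o=observe(); print({k:np.round(v,3) for k,v in o.items()})
for cam in ['scene','top']:
    im,d=snap(cam,cam+'0.png')
    c=get_calibration(cam); print(cam,'pos',-np.array(c['R']).T@np.array(c['t']))
    for n in ['dial_panel','dial_index','ring_mark','knob_grip','pointer_tip','water_bottle','console','jar_blue','pot_yellow','pot_red']:
        r=place_of(cam,n)
        for q in r[:2]:
            u=np.round(q['at']).astype(int); 
            dd=d[np.clip(u[1],0,419),np.clip(u[0],0,559)]
            print(n,q['p'],np.round(q['at'],1),px(cam,q['at'],dd), atz(cam,q['at'],0))
E
```

```text
pics
{'clock': np.float64(0.0), 'joint_positions': array([ 1.194,  0.577,  0.025,  1.438, -0.015,  1.129, -0.056]), 'dq': array([-0.001,  0.001,  0.   ,  0.001, -0.003,  0.002,  0.002]), 'joint_torque': array([ -0.   , -76.577,   2.25 , -28.597,   0.015,   0.013,   0.   ]), 'eef_pos': array([ 0.195, -0.646,  0.23 ]), 'ee_rot': array([ 0.989,  0.146, -0.   , -0.001]), 'ft_force': array([-0.181, -0.251, -0.742]), 'wrist_torque': array([ 0.012,  0.005, -0.022]), 'width': np.float64(1.0)}
scene pos [0.0819 0.8201 0.684 ]
dial_panel 0.97 [282.  196.5] [0.5309 0.3943 0.1122] [0.619  0.3108 0.    ]
dial_panel 0.57 [264.7 190.7] [0.5712 0.4036 0.1072] [0.6621 0.3263 0.    ]
dial_index 0.75 [261.1 189. ] [0.5815 0.4042 0.1055] [0.6725 0.3284 0.    ]
ring_mark 0.79 [271.  176.6] [0.5886 0.3703 0.1138] [0.6897 0.2805 0.    ]
knob_grip 0.76 [294.1 174.6] [0.5429 0.3496 0.1345] [0.6557 0.2344 0.    ]
pointer_tip 0.58 [306.5 195.5] [0.5208 0.3345 0.0833] [0.5817 0.2672 0.    ]
water_bottle 0.69 [333.2 196.9] [0.5034 0.2676 0.0479] [0.5351 0.226  0.    ]
console 0.79 [283.3 223.4] [0.4955 0.4249 0.
[... 702 characters left out ...]
0.056 ] [0.6623 0.2557 0.    ]
knob_grip 0.67 [313.8 210.7] [0.549  0.3499 0.1341] [0.5786 0.3452 0.    ]
pointer_tip 0.88 [313.1 233.5] [0.5182 0.3451 0.0875] [0.5334 0.3417 0.    ]
water_bottle 0.93 [373.4 238.4] [0.504  0.2556 0.1898] [0.5377 0.2248 0.    ]
console 0.6 [303.3 218.1] [0.5395 0.3657 0.108 ] [0.5614 0.364  0.    ]
console 0.58 [302.1 211.3] [0.5499 0.3691 0.1143] [0.5747 0.3678 0.    ]
jar_blue 0.6 [226.8 187.5] [0.5646 0.497  0.1621] [0.6049 0.5213 0.    ]
pot_yellow 0.66 [292.9 299.9] [0.4008 0.3668 0.0538] [0.4027 0.3661 0.    ]
pot_red 0.58 [361.5 177.2] [0.6393 0.2659 0.0603] [0.6576 0.2583 0.    ]
pot_red 0.22 [370.8 239.3] [0.5034 0.2583 0.1826] [0.5354 0.2297 0.    ]
```

View pics/scene0.png

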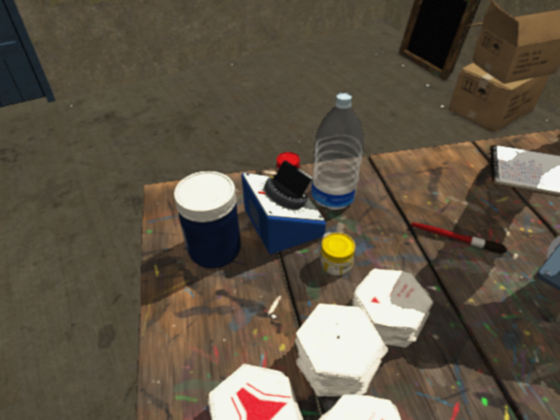

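View pics/top0.png

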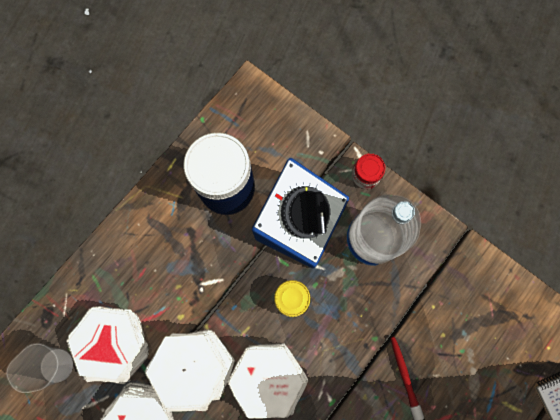

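The blue box is at (300,212) in the top image, with its red index at (277,197), at the left edge of the plate. The bottle base is near (365,250) and its cap at (404,211), so it stands to the right of (in front of) the plate. The red pot is at (370,169), the yellow pot at (293,299) and the jar at (220,175). The wing runs roughly vertically at (320,215), with the white pointer facing down. Next I'll fit the plate pose.

Run:
```python
from look import *
from scipy.optimize import minimize
np.set_printoptions(precision=4,suppress=True)
def cloud(cam,d,mask):
    v,u=np.nonzero(mask&(d>0)); z=d[v,u]
    c=get_calibration(cam);K,R,t=map(np.array,(c['mtx'],c['R'],c['t']))
    P=(np.linalg.inv(K)@np.vstack([u,v,np.ones_like(u)]))*z
    return (R.T@(P-t[:,None])).T
for cam in ['top','scene']:
    im,d=snap(cam,cam+'1.png')
    x0={'top':(230,110,430,320),'scene':(180,80,380,280)}[cam]
    cr=im[x0[1]:x0[3],x0[0]:x0[2],::-1]; cv2.imwrite(f'pics/{cam}_crop.png',cv2.resize(cr,None,fx=2.8,fy=2.8,interpolation=cv2.INTER_CUBIC))
    for n in ['dial_panel','console','water_bottle','fine_knob']:
        s=silhouettes(cam,n)
        if not s: print(n,'none');continue
        m=s[0]['pixels']; P=cloud(cam,d,m)
        print(cam,n,s[0]['p'],m.sum(),s[0]['at'],np.median(P,0),P.min(0),P.max(0))
        np.save(f'{cam}_{n}.npy',P)
        if n=='water_bottle' and cam=='top':
            pass
    r=silhouettes(cam,'dial_panel')
    P=cloud(cam,d,r[0]['pixels'])
    # ransac plane w/ 28deg: param psi
    psi=np.linspace(0,2.2,221);best=None
    for a in psi:
        n=np.array([-np.sin(np.radians(28))*np.cos(a),-np.sin(np.radians(28))*np.sin(a),np.cos(np.radians(28))])
        h=P@n; 
        c=np.median(h); s=(np.abs(h-c)<.003).sum()
        if best is None or s>best[0]: best=(s,a,c,n)
    print(cam,'psi',best)
```

```text
top dial_panel 0.91 5154 [299.7, 210.7] [0.549  0.3706 0.1042] [0.4741 0.2909 0.0422] [0.6364 0.4467 0.1527]
top console 0.94 6441 [301.9, 213.7] [0.5444 0.3727 0.1001] [ 0.4648  0.2804 -0.7598] [0.6798 0.4701 0.1527]
top water_bottle 0.94 3944 [382.5, 229.7] [0.5185 0.2419 0.2012] [ 0.4829  0.1595 -0.0032] [0.6289 0.2796 0.2656]
top fine_knob 0.98 1319 [312.3, 212.1] [0.5474 0.356  0.1214] [0.5124 0.3241 0.0894] [0.5857 0.3906 0.1527]
top psi (np.int64(2655), np.float64(1.22), np.float64(-0.17782785933247608), array([-0.1613, -0.4409,  0.8829]))
scene dial_panel 0.95 2709 [285.7, 192.1] [0.5346 0.3757 0.1086] [ 0.4714  0.2059 -0.0179] [0.7296 0.4495 0.1528]
scene console 0.84 5027 [283.8, 206.9] [0.5209 0.3988 0.0911] [ 0.463   0.2673 -0.0028] [0.6895 0.454  0.1528]
scene water_bottle 0.89 4545 [337.4, 155.1] [0.5112 0.2573 0.149 ] [ 0.4801 -1.1569 -0.7734] [1.6526 0.2811 0.2644]
scene fine_knob 0.85 1000 [290.6, 180.9] [0.5417 0.3546 0.1218] [ 0.509   0.2059 -0.0052] [0.6918 0.391  0.1519]
scene psi (np.int64(435), np.float64(0.0), np.float64(-0.1580710054955908), array([-0.4695, -0.    ,  0.8829]))
```

View pics/top_crop.png

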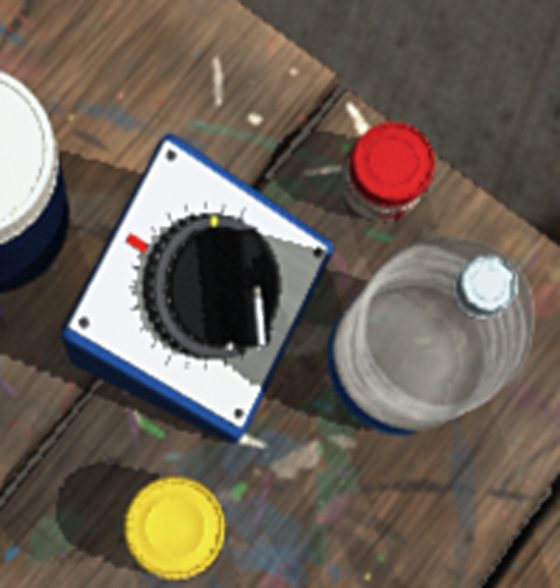

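Run:
```python
from look import *
np.set_printoptions(precision=4,suppress=True)
P=np.load('top_dial_panel.npy')
# robust fit
from scipy.optimize import least_squares
lo=P[P[:,2]>0.03]
# iteratively: plane free fit
n=np.array([-0.1613,-0.4409,.8829]);c=-0.1778
for i in range(20):
    sel=lo[np.abs(lo@n-c)<.004]; m=sel.mean(0); n=np.linalg.svd(sel-m)[2][2]; n*=np.sign(n[2]); c=n@m
print(len(sel),n,c,'tilt',np.degrees(np.arccos(n[2])),'psi',np.arctan2(-n[1],-n[0]))
psi=np.arctan2(-n[1],-n[0])
for psi in [psi,1.22]:
    s,cc=np.sin(np.radians(28)),np.cos(np.radians(28))
    ex=np.array([cc*np.cos(psi),cc*np.sin(psi),s]); ey=np.array([-np.sin(psi),np.cos(psi),0])
    q=np.c_[sel@ex,sel@ey]; 
    r=cv2.minAreaRect(q.astype(np.float32)*1000); print(r)
    lo_,hi=np.percentile(q,.7,0),np.percentile(q,99.3,0); print(lo_,hi,hi-lo_)
    ctr=(lo_+hi)/2; X=ex*ctr[0]+ey*ctr[1]; nn=np.cross(ex,ey); X+=nn*(np.median(sel@nn)); print('centre',X)
# knob wing top points
K=np.load('top_fine_knob.npy'); h=K@n-c
print(np.histogram(h,20))
w=K[(h>0.055)]; m=w.mean(0); print('wing top',len(w),m, np.linalg.svd(w-m)[2][0], (w-m).std(0),'on face',m-n*(m@n-c))
# bottle axis
B=np.vstack([np.load('top_water_bottle.npy'),np.load('scene_water_bottle.npy')])
B=B[(B[:,0]<.65)&(B[:,1]>0.1)]
for z0,z1 in [(.0,.04),(.04,.08),(.08,.12),(.12,.16),(.16,.2),(.2,.235),(.238,.26),(.26,.275)]:
    b=B[(B[:,2]>z0)&(B[:,2]<z1)]
    if len(b)>20: print(z0,len(b),np.percentile(b,[5,50,95],axis=0)[:,:2].ravel())
```

```text
3042 [-0.1591 -0.4428  0.8824] -0.17878476339218946 tilt 28.068304149757477 psi 1.2257793514107087
((508.914794921875, -399.460205078125), (135.5543212890625, 141.05419921875), 89.94303131103516)
[ 0.4417 -0.4649] [ 0.5784 -0.3323] [0.1367 0.1325]
centre [0.5557 0.3677 0.0821]
((510.9453430175781, -396.37115478515625), (141.05421447753906, 135.541748046875), 0.23545658588409424)
[ 0.4437 -0.4619] [ 0.5804 -0.3293] [0.1367 0.1326]
centre [0.5558 0.3677 0.0821]
(array([  3,   2,   1,   0,  27, 348, 223,  37,  30,  36,  34,  29,  44,
        35,  36,  32,  44,  64, 209,  80]), array([0.0097, 0.0128, 0.0159, 0.019 , 0.0221, 0.0252, 0.0283, 0.0314,
       0.0345, 0.0376, 0.0407, 0.0438, 0.0469, 0.05  , 0.0531, 0.0562,
       0.0593, 0.0624, 0.0655, 0.0686, 0.0717]))
wing top 443 [0.5454 0.3411 0.1411] [-0.9438 -0.1994 -0.2637] [0.0184 0.0064 0.0058] on face [0.5558 0.3701 0.0834]
0.0 484 [0.4822 0.2152 0.5017 0.2665 0.5553 0.2792]
0.04 961 [0.4834 0.2212 0.5019 0.2654 0.5526 0.2785]
0.08 985 [0.4847 0.2178 0.5042 0.265  0.5552 0.2753]
0.12 986 [0.4837 0.2154 0.5009 0.2632 0.5517 0.2767]
0.16 1907 [0.4876 0.2032 0.5064 0.2575 0.5619 0.2733]
0.2 2275 [0.5003 0.1998 0.521  0.2417 0.5627 0.2616]
0.238 325 [0.5196 0.2191 0.527  0.2359 0.5437 0.2421]
0.26 382 [0.5228 0.2154 0.535  0.2269 0.5468 0.2397]
```

Request:
drive_tool(
  rows=[
    {"gripper": 1, "x": 58, "z": -20, "wz": -0.09},
    {"x": 58, "z": -20, "wz": -0.09},
    {"x": 58, "z": -20, "wz": -0.09},
    {"x": 58, "z": -20, "wz": -0.09},
    {"x": 58, "wz": -0.09},
  ],
)

```text
$.rows[0]: bad value
```

```bash
cat > plan.py <<'E'
from look import *
from scipy.spatial.transform import Rotation as Ro
np.set_printoptions(precision=3,suppress=True)
D=np.array([.5557,.369,.0825]); psi=1.2257; s,c=np.sin(np.radians(28)),np.cos(np.radians(28))
ex=np.array([c*np.cos(psi),c*np.sin(psi),s]); ey=np.array([-np.sin(psi),np.cos(psi),0]); n=np.cross(ex,ey)
def knobR(th):
    x=np.cos(th)*ex+np.sin(th)*ey; z=-n; return np.c_[x,np.cross(z,x),z]
def downR(yaw): # yaw of tool x
    x=np.array([np.cos(yaw),np.sin(yaw),0]); z=np.array([0,0,-1.]); return np.c_[x,np.cross(z,x),z]
def st(pr=True):
    o=observe(); R=Ro.from_quat(o['ee_rot']).as_matrix()
    if pr: print('t',round(float(o['clock']),3),'p',o['eef_pos'],'yawx',np.arctan2(R[1,0],R[0,0]),'q',o['joint_positions'],'w',o['width'],'F',o['ft_force'],'M',o['wrist_torque'])
    return np.array(o['eef_pos']),R
def to(p,Rt,extra=''):
    p0,R0=st(); d=R0.T@(np.array(p)-p0)*1000; w=Ro.from_matrix(R0.T@Rt).as_rotvec()
    N=max(1,int(np.ceil(max(np.linalg.norm(d)/60,np.linalg.norm(w)/.18))))
    print('total tool shift',d,'rot',w,'rows',N)
    R=R0.copy(); pc=p0.copy()
    for i in range(N):
        dl=R.T@(np.array(p)-pc)*1000/(N-i); print('  row',dl.round(0),(w/N).round(3))
        pc=pc+R@dl/1000; R=R@Ro.from_rotvec(w/N).as_matrix()
E
python3 -c "
from plan import *
to([.535,.228,.31],downR(np.arctan2(.228,.535)+np.pi/2))"
```

```text
t 1.7 p [ 0.195 -0.646  0.231] yawx 0.2928090106641237 q [ 1.194  0.576  0.025  1.437 -0.015  1.129 -0.056] w 0.99819102109499 F [ 0.747 -0.402  0.223] M [0.008 0.034 0.012]
total tool shift [ 578.052 -738.882  -78.715] rot [-0.     0.    -1.681] rows 16
  row [ 36. -46.  -5.] [-0.     0.    -0.105]
  row [ 41. -42.  -5.] [-0.     0.    -0.105]
  row [ 45. -38.  -5.] [-0.     0.    -0.105]
  row [ 49. -33.  -5.] [-0.     0.    -0.105]
  row [ 52. -27.  -5.] [-0.     0.    -0.105]
  row [ 54. -22.  -5.] [-0.     0.    -0.105]
  row [ 56. -16.  -5.] [-0.     0.    -0.105]
  row [ 58. -10.  -5.] [-0.     0.    -0.105]
  row [59. -4. -5.] [-0.     0.    -0.105]
  row [59.  2. -5.] [-0.     0.    -0.105]
  row [58.  8. -5.] [-0.     0.    -0.105]
  row [57. 14. -5.] [-0.     0.    -0.105]
  row [55. 20. -5.] [-0.     0.    -0.105]
  row [53. 26. -5.] [-0.     0.    -0.105]
  row [50. 31. -5.] [-0.     0.    -0.105]
  row [46. 36. -5.] [-0.     0.    -0.105]
```

Request:
drive_tool(
  rows=[
    {"gripper": 1.0, "x": 55, "y": 0, "z": -20, "wx": 0, "wy": 0, "wz": -0.09},
    {"gripper": 1.0, "x": 55, "y": 0, "z": -20, "wx": 0, "wy": 0, "wz": -0.09},
  ],
)

```text
clock: 1.95
eef_pos: [0.2944, -0.6112, 0.2703]
ee_rot: [0.973, 0.232, -0.002, -0.001]
ft_force: [0.7, -0.9, 0.5]
width: 1.003
```

Request:
drive_tool(
  rows=[
    {"gripper": 1, "x": 58, "y": -10, "z": -15, "wx": 0, "wy": 0, "wz": -0.1},
    {"gripper": 1, "x": 58, "y": -10, "z": -15, "wx": 0, "wy": 0, "wz": -0.1},
    {"gripper": 1, "x": 58, "y": -10, "z": -10, "wx": 0, "wy": 0, "wz": -0.1},
    {"gripper": 1, "x": 60, "y": -5, "z": 0, "wx": 0, "wy": 0, "wz": -0.1},
    {"gripper": 1, "x": 60, "y": -5, "z": 0, "wx": 0, "wy": 0, "wz": -0.1},
  ],
)

```text
clock: 2.58
eef_pos: [0.5052, -0.3927, 0.3122]
ee_rot: [0.882, 0.472, -0.001, 0.001]
ft_force: [1.1, -0.1, -0.3]
width: 0.999
```

```bash
python3 -c "
from plan import *
to([.535,.228,.31],downR(np.arctan2(.228,.535)+np.pi/2))"
```

```text
t 2.575 p [ 0.505 -0.393  0.312] yawx 0.9823460816461996 q [ 0.699  0.471 -0.187  1.403  0.091  1.276 -0.083] w 0.9990885425067931 F [ 1.085 -0.062 -0.278] M [-0.035 -0.052  0.013]
total tool shift [ 532.825 -319.731    0.844] rot [-0.001  0.002 -0.991] rows 11
  row [ 48. -29.   0.] [-0.    0.   -0.09]
  row [ 51. -25.   0.] [-0.    0.   -0.09]
  row [ 53. -20.   0.] [-0.    0.   -0.09]
  row [ 54. -15.   0.] [-0.    0.   -0.09]
  row [ 56. -10.   0.] [-0.    0.   -0.09]
  row [56. -5.  0.] [-0.    0.   -0.09]
  row [56.  0.  0.] [-0.    0.   -0.09]
  row [56.  5.  0.] [-0.    0.   -0.09]
  row [56. 10.  0.] [-0.    0.   -0.09]
  row [54. 15.  0.] [-0.    0.   -0.09]
  row [53. 20.  0.] [-0.    0.   -0.09]
```

Request:
drive_tool(
  rows=[
    {"gripper": 1, "x": 48, "y": -29, "z": 0, "wx": 0, "wy": 0, "wz": -0.09},
    {"gripper": 1, "x": 51, "y": -25, "z": 0, "wx": 0, "wy": 0, "wz": -0.09},
    {"gripper": 1, "x": 53, "y": -20, "z": 0, "wx": 0, "wy": 0, "wz": -0.09},
    {"gripper": 1, "x": 54, "y": -15, "z": 0, "wx": 0, "wy": 0, "wz": -0.09},
    {"gripper": 1, "x": 56, "y": -10, "z": 0, "wx": 0, "wy": 0, "wz": -0.09},
  ],
)

```text
clock: 3.2
eef_pos: [0.5185, -0.1002, 0.3117]
ee_rot: [0.748, 0.663, -0.0, 0.001]
ft_force: [0.8, -0.2, -0.1]
width: 0.998
```

Request:
drive_tool(
  rows=[
    {"gripper": 1, "x": 56, "y": -5, "z": -5, "wx": 0, "wy": 0, "wz": -0.09},
    {"gripper": 1, "x": 56, "y": 0, "z": -5, "wx": 0, "wy": 0, "wz": -0.09},
    {"gripper": 1, "x": 56, "y": 5, "z": 0, "wx": 0, "wy": 0, "wz": -0.09},
    {"gripper": 1, "x": 56, "y": 10, "z": 0, "wx": 0, "wy": 0, "wz": -0.09},
  ],
)

```text
clock: 3.7
eef_pos: [0.5236, 0.1319, 0.3228]
ee_rot: [0.613, 0.79, 0.0, 0.003]
ft_force: [-0.4, -0.0, 0.5]
width: 1.004
```

```bash
python3 -c "
from plan import *
to([.535,.228,.31],downR(np.arctan2(.228,.535)+np.pi/2))
im,d=snap('wrist','w1.png')
for q in place_of('wrist','water_bottle')[:2]: print(q)
for q in silhouettes('wrist','water_bottle')[:1]: print(q['at'],q['p'])
"
```

```text
t 3.7 p [0.524 0.132 0.323] yawx 1.8213284524298843 q [ 0.052  0.331 -0.544  1.636  0.185  1.222 -0.28 ] w 1.0043348563224483 F [-0.436 -0.002  0.533] M [ 0.043 -0.032  0.047]
total tool shift [90.296 34.8   12.598] rot [ 0.003  0.004 -0.152] rows 2
  row [45. 17.  6.] [ 0.002  0.002 -0.076]
  row [44. 21.  6.] [ 0.002  0.002 -0.076]
{'at': [404.7, 105.5], 'p': 0.67}
[323.7, 84.3] 0.63
```

View pics/w1.png

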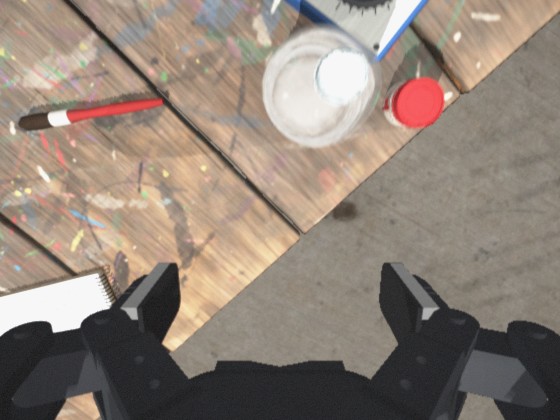

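The wrist camera shows the bottle cap at (343,75), with the red pot at (417,102) and the dial plate at the top edge.

```bash
python3 -c "
from plan import *
print(atz('wrist',(343,75),.264)); im,d=get_image('wrist'); print(px('wrist',(343,75),np.median(d[68:82,336:350])))
print(atz('top',(404,211),.264))
to([.536,.229,.31],downR(np.arctan2(.228,.535)+np.pi/2))
"
```

```text
[0.535 0.23  0.264]
[0.536 0.228 0.261]
[0.535 0.228 0.264]
t 3.9 p [0.523 0.131 0.322] yawx 1.8210610789955959 q [ 0.053  0.332 -0.543  1.636  0.184  1.222 -0.279] w 1.0001709286767266 F [ 0.732 -0.725  0.446] M [-0.079 -0.033  0.006]
total tool shift [91.616 36.311 12.176] rot [ 0.002  0.004 -0.153] rows 2
  row [46. 18.  6.] [ 0.001  0.002 -0.076]
  row [44. 22.  6.] [ 0.001  0.002 -0.076]
```

Request:
drive_tool(
  rows=[
    {"gripper": 1, "x": 46, "y": 18, "z": 6, "wx": 0, "wy": 0, "wz": -0.076},
    {"gripper": 1, "x": 44, "y": 22, "z": 6, "wx": 0, "wy": 0, "wz": -0.076},
    {"gripper": 1, "x": 0, "y": 0, "z": 0, "wx": 0, "wy": 0, "wz": 0},
  ],
)

```text
clock: 4.28
eef_pos: [0.5391, 0.2245, 0.3095]
ee_rot: [0.555, 0.832, -0.001, 0.004]
ft_force: [0.5, -1.2, -0.0]
width: 1.0
```

```bash
python3 -c "
from plan import *
to([.535,.229,.238],downR(np.arctan2(.228,.535)+np.pi/2))
"
```

```text
t 4.275 p [0.539 0.225 0.31 ] yawx 1.9653366545304447 q [-0.096  0.42  -0.584  1.549  0.248  1.246 -0.326] w 0.9997545130610711 F [ 0.451 -1.157 -0.023] M [0.017 0.051 0.003]
total tool shift [ 6.277 -2.201 71.469] rot [ 0.002  0.008 -0.008] rows 2
  row [ 3. -1. 36.] [ 0.001  0.004 -0.004]
  row [ 3. -1. 36.] [ 0.001  0.004 -0.004]
```

Request:
drive_tool(
  rows=[
    {"gripper": 1, "x": 5, "y": -1, "z": 28, "wx": 0, "wy": 0.008, "wz": 0},
    {"gripper": 1, "x": 1, "y": -1, "z": 28, "wx": 0, "wy": 0, "wz": 0},
    {"gripper": 1, "x": 0, "y": 0, "z": 12, "wx": 0, "wy": 0, "wz": 0},
    {"gripper": 1, "x": 0, "y": 0, "z": 0, "wx": 0, "wy": 0, "wz": 0},
  ],
)

```text
clock: 4.78
eef_pos: [0.538, 0.2207, 0.2404]
ee_rot: [0.56, 0.828, -0.0, 0.002]
ft_force: [-0.8, 0.7, -0.4]
width: 1.0
```

```bash
python3 -c "
from plan import *
to([.535,.229,.238],downR(np.arctan2(.228,.535)+np.pi/2))
"
```

```text
t 4.775 p [0.538 0.221 0.24 ] yawx 1.9520115217580247 q [-0.099  0.468 -0.567  1.668  0.282  1.087 -0.369] w 1.0004219034732875 F [-0.763  0.712 -0.421] M [ 0.008  0.002 -0.017]
total tool shift [8.83  0.267 2.368] rot [ 0.002  0.004 -0.022] rows 1
  row [9. 0. 2.] [ 0.002  0.004 -0.022]
```

Request:
drive_tool(
  rows=[
    {"gripper": 1, "x": 9, "y": 0, "z": 1, "wx": 0, "wy": 0.004, "wz": -0.02},
    {"gripper": 1, "x": 0, "y": 0, "z": 0, "wx": 0, "wy": 0, "wz": 0},
  ],
)

```text
clock: 5.03
eef_pos: [0.5354, 0.2293, 0.2411]
ee_rot: [0.552, 0.834, 0.002, 0.001]
ft_force: [0.0, -0.0, -0.1]
width: 1.003
```

Request:
drive_tool(
  rows=[
    {"gripper": 0.2, "x": 0, "y": 0, "z": 0, "wx": 0, "wy": 0, "wz": 0},
    {"gripper": 0.2, "x": 0, "y": 0, "z": 0, "wx": 0, "wy": 0, "wz": 0},
    {"gripper": 0.2, "x": 0, "y": 0, "z": 0, "wx": 0, "wy": 0, "wz": 0},
    {"gripper": 0.2, "x": 0, "y": 0, "z": 0, "wx": 0, "wy": 0, "wz": 0},
  ],
  force=25,
)

```text
clock: 5.52
eef_pos: [0.5358, 0.2297, 0.2424]
ee_rot: [0.552, 0.834, 0.003, 0.002]
ft_force: [-0.6, -0.1, 0.8]
width: 0.298
```

```bash
python3 -c "
from plan import *
st()
snap('scene','s2.png'); print(place_of('top','water_bottle')[:1] if snap('top','t2.png') else 0)
"
```

```text
t 5.525 p [0.536 0.23  0.242] yawx 1.972043906793454 q [-0.107  0.467 -0.576  1.665  0.282  1.087 -0.364] w 0.2982257395015466 F [-0.61  -0.051  0.802] M [-0.086  0.149 -0.004]
[{'at': [371.5, 237.9], 'p': 0.63}]
```

View pics/s2.png

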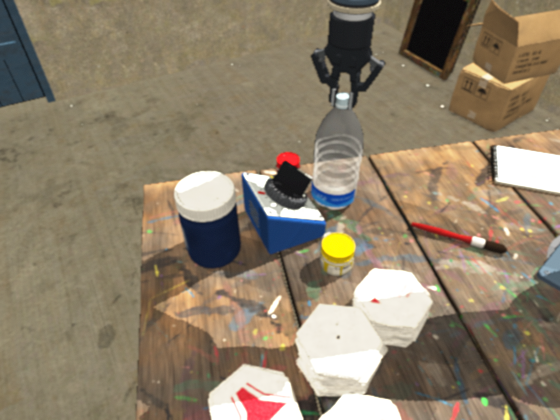

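The fingers hold the cap at pixel (343,100), with an opening of 0.298 (about 25 mm). Lifting.

Request:
drive_tool(
  rows=[
    {"gripper": 0.2, "x": 0, "y": 0, "z": -10, "wx": 0, "wy": 0, "wz": 0},
    {"gripper": 0.2, "x": 0, "y": 0, "z": -15, "wx": 0, "wy": 0, "wz": 0},
    {"gripper": 0.2, "x": 0, "y": 0, "z": -10, "wx": 0, "wy": 0, "wz": 0},
  ],
)

```text
clock: 6.05
eef_pos: [0.5354, 0.2293, 0.2789]
ee_rot: [0.552, 0.834, 0.002, 0.001]
ft_force: [0.2, -0.1, -1.9]
width: 0.297
```

```bash
python3 -c "
from plan import *
to([.465,.04,.277],downR(1.972))
"
```

```text
t 6.05 p [0.535 0.229 0.279] yawx 1.9719664473150096 q [-0.1    0.437 -0.585  1.608  0.258  1.169 -0.341] w 0.29714219719101054 F [ 0.221 -0.075 -1.858] M [-0.011  0.009 -0.031]
total tool shift [-146.802 -138.726    1.239] rot [ 0.005  0.    -0.   ] rows 4
  row [-37. -35.   0.] [ 0.001  0.    -0.   ]
  row [-37. -35.   0.] [ 0.001  0.    -0.   ]
  row [-37. -35.   0.] [ 0.001  0.    -0.   ]
  row [-37. -35.   0.] [ 0.001  0.    -0.   ]
```

Request:
drive_tool(
  rows=[
    {"gripper": 0.2, "x": -16, "y": -15, "z": 0, "wx": 0, "wy": 0, "wz": 0},
    {"gripper": 0.2, "x": -28, "y": -27, "z": 0, "wx": 0, "wy": 0, "wz": 0},
    {"gripper": 0.2, "x": -36, "y": -34, "z": 0, "wx": 0, "wy": 0, "wz": 0},
    {"gripper": 0.2, "x": -34, "y": -32, "z": 0, "wx": 0, "wy": 0, "wz": 0},
    {"gripper": 0.2, "x": -22, "y": -20, "z": 0, "wx": 0, "wy": 0, "wz": 0},
  ],
)

```text
clock: 6.68
eef_pos: [0.4703, 0.0529, 0.2817]
ee_rot: [0.55, 0.835, 0.005, 0.003]
ft_force: [0.6, -1.0, -1.9]
width: 0.302
```

Request:
drive_tool(
  rows=[
    {"gripper": 0.2, "x": -12, "y": -10, "z": 0, "wx": 0, "wy": 0, "wz": 0},
    {"gripper": 0.2, "x": 0, "y": 0, "z": 0, "wx": 0, "wy": 0, "wz": 0},
    {"gripper": 0.2, "x": 0, "y": 0, "z": 0, "wx": 0, "wy": 0, "wz": 0},
  ],
)

```text
clock: 7.05
eef_pos: [0.4658, 0.0358, 0.2836]
ee_rot: [0.552, 0.834, 0.005, 0.004]
ft_force: [0.6, -0.4, -0.8]
width: 0.301
```

```bash
python3 -c "
from plan import *
to([.465,.04,.243],downR(1.972))
snap('scene','s3.png')
"
```

```text
t 7.05 p [0.466 0.036 0.284] yawx 1.972499713833388 q [ 0.284  0.241 -0.578  1.874  0.15   1.056  0.049] w 0.3013286838487941 F [ 0.637 -0.446 -0.818] M [ 0.046 -0.01   0.007]
total tool shift [ 4.232  0.434 40.562] rot [0.013 0.001 0.001] rows 1
  row [ 4.  0. 41.] [0.013 0.001 0.001]
```

View pics/s3.png

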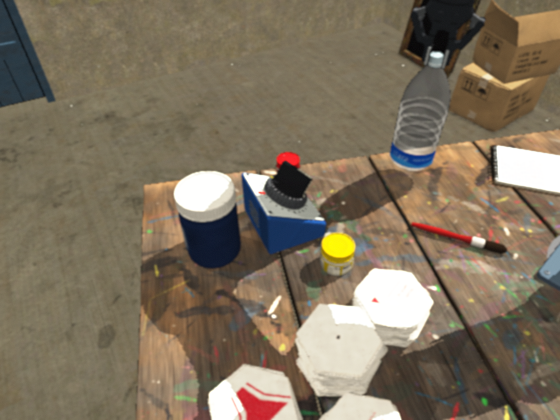

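The bottle hangs free at (425,110), base (413,160), with a possible slight lean. I'll compare it with the projected vertical.

```bash
python3 -c "
from plan import *
print(proj('scene',[.466,.036,.04]),proj('scene',[.466,.036,.304]))
"
```

```text
[408.999 161.259] [436.029  54.938]
```

Request:
drive_tool(
  rows=[
    {"gripper": 0.2, "x": 2, "y": 0, "z": 14, "wx": 0.013, "wy": 0, "wz": 0},
    {"gripper": 0.2, "x": 0, "y": 0, "z": 14, "wx": 0, "wy": 0, "wz": 0},
    {"gripper": 0.2, "x": 0, "y": 0, "z": 5, "wx": 0, "wy": 0, "wz": 0},
    {"gripper": 0.2, "x": 0, "y": 0, "z": 0, "wx": 0, "wy": 0, "wz": 0},
  ],
)

```text
clock: 7.6
eef_pos: [0.465, 0.04, 0.2472]
ee_rot: [0.55, 0.835, -0.001, -0.001]
ft_force: [0.0, 0.0, -1.6]
width: 0.303
```

```bash
python3 -c "
from plan import *
to([.465,.04,.243],downR(1.972))
"
```

```text
t 7.6 p [0.465 0.04  0.247] yawx 1.9764786434934203 q [ 0.257  0.287 -0.573  1.923  0.184  0.986  0.005] w 0.30294747849749304 F [ 0.03   0.023 -1.632] M [ 0.024 -0.012 -0.011]
total tool shift [-0.049  0.034  4.15 ] rot [-0.003 -0.001  0.004] rows 1
  row [-0.  0.  4.] [-0.003 -0.001  0.004]
```

Request:
drive_tool(
  rows=[
    {"gripper": 0.2, "x": 0, "y": 0, "z": 3, "wx": 0, "wy": 0, "wz": 0},
    {"gripper": 0.2, "x": 0, "y": 0, "z": 2, "wx": 0, "wy": 0, "wz": 0},
    {"gripper": 0.2, "x": 0, "y": 0, "z": 1, "wx": 0, "wy": 0, "wz": 0},
    {"gripper": 0.2, "x": 0, "y": 0, "z": 0, "wx": 0, "wy": 0, "wz": 0},
  ],
)

```text
clock: 8.1
eef_pos: [0.4661, 0.0401, 0.2431]
ee_rot: [0.55, 0.835, -0.0, 0.001]
ft_force: [0.2, -0.1, -1.7]
width: 0.303
```

Request:
drive_tool(
  rows=[
    {"gripper": 0.2, "x": 0, "y": 0, "z": 2, "wx": 0, "wy": 0, "wz": 0},
    {"gripper": 0.2, "x": 0, "y": 0, "z": 0, "wx": 0, "wy": 0, "wz": 0},
  ],
)

```text
clock: 8.35
eef_pos: [0.4671, 0.0401, 0.2426]
ee_rot: [0.551, 0.835, 0.001, 0.002]
ft_force: [0.3, -0.2, -2.4]
width: 0.302
```

Request:
drive_tool(
  rows=[
    {"gripper": 0.2, "x": 0, "y": 0, "z": 4, "wx": 0, "wy": 0, "wz": 0},
    {"gripper": 0.2, "x": 0, "y": 0, "z": 0, "wx": 0, "wy": 0, "wz": 0},
  ],
)

```text
clock: 8.6
eef_pos: [0.4691, 0.0399, 0.2413]
ee_rot: [0.551, 0.834, 0.002, 0.005]
ft_force: [0.7, 0.0, -1.6]
width: 0.301
```

```bash
python3 -c "
from plan import *
im,d=snap('scene','s4.png')
cv2.imwrite('pics/s4c.png',cv2.resize(im[30:200,360:480,::-1],None,fx=3.5,fy=3.5,interpolation=cv2.INTER_CUBIC))
for z in (0,.264): print(proj('scene',[.468,.04,z]))
st()
m=silhouettes('scene','water_bottle')[0]['pixels']; v,u=np.nonzero(m); print(v.max(), u[v==v.max()])
"
```

```text
[404.092 174.489]
[429.25   74.251]
t 8.65 p [0.469 0.04  0.241] yawx 1.9743390308675393 q [ 0.252  0.292 -0.569  1.934  0.197  0.959 -0.007] w 0.30241177208826525 F [ 0.654 -0.23  -0.866] M [ 0.058  0.032 -0.064]
184 [409 410 411 412 413 414 415 416]
```

View pics/s4c.png

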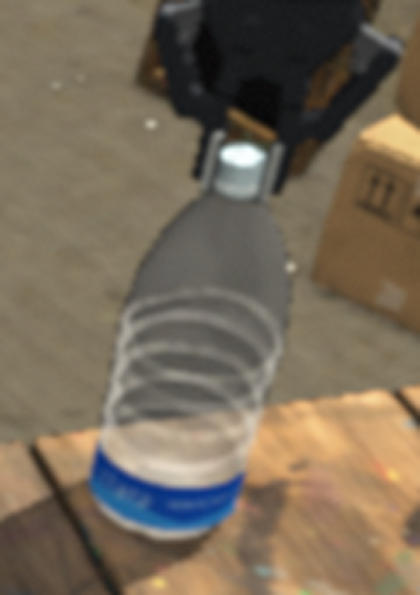

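The base centre (407,176) matches the projected table contact (404,174) within about 3 px, so the bottle is standing. I'll open the gripper.

Request:
drive_tool(
  rows=[
    {"gripper": 0.45, "x": 0, "y": 0, "z": 0, "wx": 0, "wy": 0, "wz": 0},
    {"gripper": 0.7, "x": 0, "y": 0, "z": 0, "wx": 0, "wy": 0, "wz": 0},
    {"gripper": 1, "x": 0, "y": 0, "z": 0, "wx": 0, "wy": 0, "wz": 0},
    {"gripper": 1, "x": 0, "y": 0, "z": 0, "wx": 0, "wy": 0, "wz": 0},
  ],
)

```text
clock: 9.2
eef_pos: [0.4686, 0.0399, 0.2401]
ee_rot: [0.551, 0.835, 0.002, 0.004]
ft_force: [-0.5, -0.7, 0.1]
width: 0.999
```

Request:
drive_tool(
  rows=[
    {"gripper": 1, "x": 0, "y": 0, "z": -20, "wx": 0, "wy": 0, "wz": 0},
    {"gripper": 1, "x": 0, "y": 0, "z": -30, "wx": 0, "wy": 0, "wz": 0},
    {"gripper": 1, "x": 0, "y": 0, "z": -30, "wx": 0, "wy": 0, "wz": 0},
    {"gripper": 1, "x": 0, "y": 0, "z": -10, "wx": 0, "wy": 0, "wz": 0},
  ],
)

```text
clock: 9.7
eef_pos: [0.4672, 0.04, 0.3314]
ee_rot: [0.551, 0.835, 0.001, 0.003]
ft_force: [0.3, 0.0, -1.1]
width: 1.0
```

```bash
python3 -c "
from plan import *
snap('scene','s5.png'); im,d=snap('top','t5.png'); 
print(atz('top',place_of('top','water_bottle')[0]['at'],0))
for th in (2.18,): to(D+n*.11,knobR(th))
r=place_of('top','knob_grip'); print(r[:1],px('top',r[0]['at'],0.8))
"
```

```text
[0.472 0.034 0.   ]
t 9.85 p [0.467 0.04  0.33 ] yawx 1.9749493236202993 q [ 0.284  0.211 -0.583  1.78   0.128  1.185  0.067] w 0.9981070228382771 F [-0.887 -0.013 -0.933] M [ 0.004 -0.027 -0.079]
total tool shift [230.321 175.99  149.645] rot [-0.53   0.06  -1.399] rows 9
  row [26. 20. 17.] [-0.059  0.007 -0.155]
  row [22. 22. 18.] [-0.059  0.007 -0.155]
  row [18. 24. 20.] [-0.059  0.007 -0.155]
  row [14. 26. 21.] [-0.059  0.007 -0.155]
  row [10. 26. 23.] [-0.059  0.007 -0.155]
  row [ 6. 26. 24.] [-0.059  0.007 -0.155]
  row [ 2. 25. 26.] [-0.059  0.007 -0.155]
  row [-2. 24. 27.] [-0.059  0.007 -0.155]
  row [-6. 21. 29.] [-0.059  0.007 -0.155]
[{'at': [313.7, 211.1], 'p': 0.83}] [0.541 0.351 0.167]
```

View pics/s5.png

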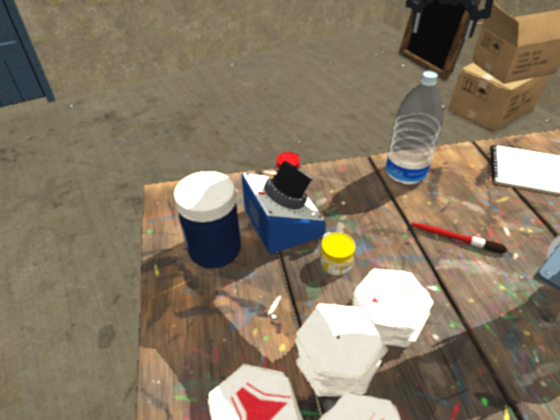

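View pics/t5.png

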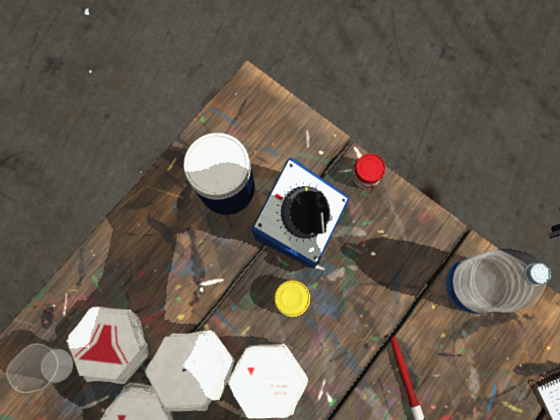

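The bottle stands upright by itself at about (0.469, 0.04), top image (495,280). Now I'll swing over the dial.

Request:
drive_tool(
  rows=[
    {"gripper": 1, "x": 45, "y": 30, "z": 0, "wx": 0, "wy": 0, "wz": -0.1},
    {"gripper": 1, "x": 40, "y": 36, "z": 0, "wx": 0, "wy": 0, "wz": -0.1},
    {"gripper": 1, "x": 34, "y": 36, "z": 0, "wx": -0.06, "wy": 0, "wz": -0.15},
    {"gripper": 1, "x": 28, "y": 38, "z": 0, "wx": -0.06, "wy": 0, "wz": -0.15},
    {"gripper": 1, "x": 15, "y": 20, "z": 10, "wx": -0.06, "wy": 0, "wz": -0.15},
  ],
)

```text
clock: 10.52
eef_pos: [0.508, 0.2698, 0.3158]
ee_rot: [0.247, 0.965, 0.078, 0.04]
ft_force: [-0.0, -1.4, -0.5]
width: 1.004
```

```bash
python3 -c "
from plan import *
to(D+n*.16,knobR(2.18))
"
```

```text
t 10.525 p [0.508 0.27  0.316] yawx 2.637554623104548 q [ 0.04   0.346 -0.8    1.703  0.258  1.029  0.247] w 1.0042659500238256 F [-0.015 -1.4   -0.528] M [-0.189  0.111  0.02 ]
total tool shift [-2.202 19.489 96.913] rot [-0.339 -0.012 -0.742] rows 5
  row [-0.  4. 19.] [-0.068 -0.002 -0.148]
  row [-1.  2. 20.] [-0.068 -0.002 -0.148]
  row [-1.  1. 20.] [-0.068 -0.002 -0.148]
  row [-1. -1. 20.] [-0.068 -0.002 -0.148]
  row [-1. -2. 20.] [-0.068 -0.002 -0.148]
```

Request:
drive_tool(
  rows=[
    {"gripper": 1, "x": 0, "y": 4, "z": 19, "wx": -0.068, "wy": 0, "wz": -0.148},
    {"gripper": 1, "x": -1, "y": 2, "z": 20, "wx": -0.068, "wy": 0, "wz": -0.148},
    {"gripper": 1, "x": -1, "y": 1, "z": 20, "wx": -0.068, "wy": 0, "wz": -0.148},
    {"gripper": 1, "x": -1, "y": -1, "z": 20, "wx": -0.068, "wy": 0, "wz": -0.148},
    {"gripper": 1, "x": -1, "y": -2, "z": 15, "wx": -0.068, "wy": 0, "wz": -0.148},
  ],
)

```text
clock: 11.15
eef_pos: [0.5238, 0.3008, 0.2201]
ee_rot: [-0.143, 0.959, 0.222, 0.104]
ft_force: [0.7, -0.1, -0.8]
width: 0.999
```

```bash
python3 -c "
from plan import *
to(D+n*.14,knobR(2.18))
im,d=snap('wrist','w6.png')
for nme in ['pointer_tip','knob_grip','dial_panel','dial_index','ring_mark']:
  for q in place_of('wrist',nme)[:1]: print(nme,q['p'],q['at'])
"
```

```text
t 11.15 p [0.524 0.301 0.22 ] yawx -2.9025003711155595 q [ 0.357  0.558 -1.099  1.956  0.356  0.529  1.021] w 0.9987327947234284 F [ 0.741 -0.119 -0.807] M [-0.504  0.126  0.024]
total tool shift [-6.88  -3.134 16.517] rot [ 0.02  -0.018  0.026] rows 1
  row [-7. -3. 17.] [ 0.02  -0.018  0.026]
pointer_tip 0.81 [269.2, 167.4]
knob_grip 0.59 [272.9, 223.5]
dial_panel 0.8 [271.1, 206.3]
dial_index 0.81 [317.3, 240.7]
ring_mark 0.91 [269.1, 256.5]
```

View pics/w6.png

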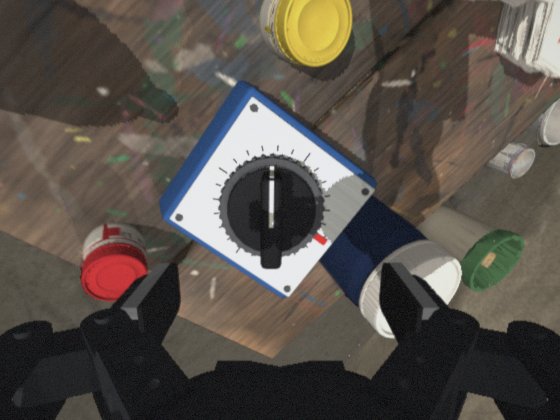

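The wrist view looks straight down the dial axis. The wing is vertical from (271,165, pointer end) to (271,267), the red index is at (320,240) and the plate is centred near (270,207). Next I'll refine the pointer angle and dial centre.

```bash
python3 -c "
from plan import *
im,d=get_image('wrist')
def onp(uv,h):
    o,v=ray('wrist',uv); X=o+v*((D@n+h-o@n)/(v@n)); r=X-D; return np.array([r@ex,r@ey])*1000
a=onp((269.2,167.4),.032); print('tip',a,np.arctan2(a[1],a[0]))
print('index',onp((317.3,240.7),0), onp((320,240),0)); print('mark',onp((269.1,256.5),.022))
c=[onp(p,0) for p in [(255,107),(366,191),(287,289),(179,217)]]; print('screws',c,np.mean(c,0))
a=onp((271.5,166),.07);b=onp((271,267),.07); print('wing',a,b,(a+b)/2,np.arctan2(*(a-b)[::-1]))
a=onp((271.5,226),.07);b=onp((272,168),.07); print('line',a,b,np.arctan2(*(b-a)[::-1]))
st(False)
c=get_calibration('wrist'); print('cam', -np.array(c['R']).T@np.array(c['t']))
"
```

```text
tip [-21.899  27.527] 2.242825136393241
index [58.003 -5.993] [59.663 -3.929]
mark [ 25.026 -38.297]
screws [array([-59.86 ,  58.894]), array([64.809, 58.454]), array([ 64.586, -63.583]), array([-60.7  , -62.671])] [ 2.208 -2.227]
wing [-23.689  33.549] [ 19.955 -27.748] [-1.867  2.901] 2.189542919237836
line [ 1.575 -1.564] [-22.605  32.632] 2.1862609788796425
cam [0.441 0.222 0.33 ]
```

```bash
python3 -c "
from plan import *
to(D+n*.10,knobR(2.187))
"
```

```text
t 11.5 p [0.525 0.302 0.223] yawx -2.908608739318886 q [ 0.353  0.553 -1.097  1.952  0.354  0.533  1.014] w 1.0029187732101188 F [ 0.139  0.293 -0.069] M [-0.46   0.154 -0.012]
total tool shift [-5.665 -5.484 58.326] rot [ 0.017 -0.015  0.014] rows 1
  row [-6. -5. 58.] [ 0.017 -0.015  0.014]
```

Request:
drive_tool(
  rows=[
    {"gripper": 1, "x": -6, "y": -5, "z": 25, "wx": 0.017, "wy": -0.015, "wz": 0.014},
    {"gripper": 1, "x": 0, "y": 0, "z": 25, "wx": 0, "wy": 0, "wz": 0},
    {"gripper": 1, "x": 0, "y": 0, "z": 8, "wx": 0, "wy": 0, "wz": 0},
    {"gripper": 1, "x": 0, "y": 0, "z": 0, "wx": 0, "wy": 0, "wz": 0},
  ],
)

```text
clock: 12.0
eef_pos: [0.5415, 0.3281, 0.1748]
ee_rot: [-0.131, 0.961, 0.213, 0.115]
ft_force: [0.4, 0.4, 0.2]
width: 1.002
```

```bash
python3 -c "
from plan import *
to(D+n*.04,knobR(2.187))
p,R=st(False); print('out',(p-D)@n, (p-D)@ex,(p-D)@ey)
"
```

```text
t 12.0 p [0.541 0.328 0.175] yawx -2.929970777262559 q [ 0.185  0.591 -0.929  1.971  0.447  0.408  0.906] w 1.0018273946379153 F [0.406 0.361 0.184] M [-0.44   0.141 -0.032]
total tool shift [ 3.686 -3.752 61.824] rot [-0.003  0.006  0.   ] rows 2
  row [ 2. -2. 31.] [-0.002  0.003  0.   ]
  row [ 2. -2. 31.] [-0.002  0.003  0.   ]
out 0.10183336350171425 0.005137554528042045 -0.000413053599962177
```

Request:
drive_tool(
  rows=[
    {"gripper": 1, "x": 3, "y": -3, "z": 20, "wx": 0, "wy": 0.006, "wz": 0},
    {"gripper": 1, "x": 1, "y": -1, "z": 18, "wx": 0, "wy": 0, "wz": 0},
    {"gripper": 1, "x": 0, "y": 0, "z": 0, "wx": 0, "wy": 0, "wz": 0},
  ],
)

```text
clock: 12.38
eef_pos: [0.5464, 0.3408, 0.1414]
ee_rot: [-0.131, 0.962, 0.213, 0.114]
ft_force: [0.1, -0.5, 0.5]
width: 1.001
```

```bash
python3 -c "
from plan import *
to(D+n*.04,knobR(2.187))
p,R=st(False); print('out',(p-D)@n, (p-D)@ex,(p-D)@ey)
im,d=snap('wrist','w7.png')
"
```

```text
t 12.375 p [0.546 0.341 0.141] yawx -2.929304250518576 q [ 0.103  0.629 -0.842  1.983  0.494  0.337  0.863] w 1.0009643734169549 F [ 0.096 -0.455  0.463] M [-0.454  0.196 -0.054]
total tool shift [ 1.553 -0.611 25.939] rot [-0.004  0.004  0.   ] rows 1
  row [ 2. -1. 26.] [-0.004  0.004  0.   ]
out 0.0659424838181662 0.0014152895846781153 -0.0007659433254192323
```

View pics/w7.png

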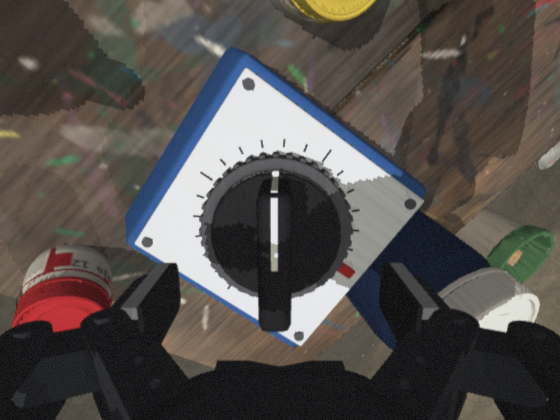

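```bash
python3 -c "
from plan import *
p,R=st(False)
print(proj('wrist',D+n*.07),proj('wrist',D+n*.03),proj('wrist',D+n*.07+R[:,1]*.01), proj('wrist',p+R@[0,0,-.004]))
for s in (1,-1): print(s, D+n*.04+R[:,1]*.057*s, D+n*.04+R[:,1]*.057*s+n*.07)
im,d=get_image('wrist')
r=silhouettes('top','pot_red') if get_image('top') else 0
print(atz('top',r[0]['at'],.058))
"
```

```text
[277.415 268.533] [278.075 237.334] [299.635 268.533] [279.23  272.786]
1 [0.532 0.401 0.139] [0.521 0.37  0.201]
-1 [0.566 0.301 0.096] [0.555 0.271 0.158]
[0.65  0.256 0.058]
```

Request:
drive_tool(
  rows=[
    {"gripper": 1, "x": 2, "y": -2, "z": 14, "wx": -0.004, "wy": 0.004, "wz": 0},
    {"gripper": 1, "x": 0, "y": 0, "z": 12, "wx": 0, "wy": 0, "wz": 0},
    {"gripper": 1, "x": 0, "y": 0, "z": 0, "wx": 0, "wy": 0, "wz": 0},
  ],
)

```text
clock: 12.95
eef_pos: [0.5507, 0.3497, 0.1169]
ee_rot: [-0.13, 0.961, 0.215, 0.113]
ft_force: [0.2, -0.4, -0.6]
width: 0.998
```

```bash
python3 -c "
from plan import *
to(D+n*.039,knobR(2.187))
p,R=st(False); print('out',(p-D)@n, (p-D)@ex,(p-D)@ey)
"
```

```text
t 12.95 p [0.551 0.35  0.117] yawx -2.9298484206472537 q [ 0.052  0.663 -0.783  1.986  0.524  0.286  0.84 ] w 0.9977653253254568 F [ 0.196 -0.415 -0.616] M [-0.438  0.15   0.011]
total tool shift [0.75 2.17 0.7 ] rot [ 0.     0.003 -0.001] rows 1
  row [1. 2. 1.] [ 0.     0.003 -0.001]
out 0.039701675262523405 -0.0013398684808441069 -0.001863468535083461
```

Request:
drive_tool(
  rows=[
    {"gripper": 0.3, "x": 0, "y": 0, "z": 0, "wx": 0, "wy": 0, "wz": 0},
    {"gripper": 0.1, "x": 0, "y": 0, "z": 0, "wx": 0, "wy": 0, "wz": 0},
    {"gripper": 0.1, "x": 0, "y": 0, "z": 0, "wx": 0, "wy": 0, "wz": 0},
    {"gripper": 0.1, "x": 0, "y": 0, "z": 0, "wx": 0, "wy": 0, "wz": 0},
    {"gripper": 0.1, "x": 0, "y": 0, "z": 0, "wx": 0, "wy": 0, "wz": 0},
  ],
  force=35,
)

```text
clock: 13.58
eef_pos: [0.5506, 0.35, 0.1173]
ee_rot: [-0.131, 0.961, 0.215, 0.113]
ft_force: [0.2, 1.1, -1.4]
width: 0.179
```

```bash
python3 -c "
from plan import *
p,R=st(); print('out',(p-D)@n, (p-D)@ex,(p-D)@ey)
snap('wrist','w8.png')
"
```

```text
t 13.575 p [0.551 0.35  0.117] yawx -2.9293021440266913 q [ 0.052  0.662 -0.784  1.986  0.524  0.286  0.84 ] w 0.1789044216067734 F [ 0.201  1.101 -1.391] M [-0.461  0.177  0.064]
out 0.039901501693027884 -0.0009604149780217684 -0.0016203982533618427
```

View pics/w8.png

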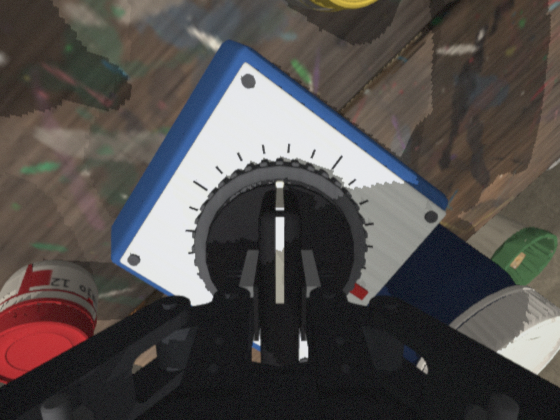

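The pads grip the wing at (280,270), with an opening of 0.179 (15 mm) and small side forces. Pulling.

Request:
drive_tool(
  rows=[
    {"gripper": 0.1, "x": 0, "y": 0, "z": -4, "wx": 0, "wy": 0, "wz": 0},
    {"gripper": 0.1, "x": 0, "y": 0, "z": -4, "wx": 0, "wy": 0, "wz": 0},
    {"gripper": 0.1, "x": 0, "y": 0, "z": -3, "wx": 0, "wy": 0, "wz": 0},
    {"gripper": 0.1, "x": 0, "y": 0, "z": 0, "wx": 0, "wy": 0, "wz": 0},
  ],
)

```text
clock: 14.12
eef_pos: [0.5487, 0.3449, 0.1275]
ee_rot: [-0.131, 0.961, 0.215, 0.113]
ft_force: [1.5, 1.8, -2.6]
width: 0.179
```

```bash
python3 -c "
from plan import *
p,R=st(); print('out',(p-D)@n, (p-D)@ex,(p-D)@ey)
im,d=snap('wrist','w9.png')
"
```

```text
t 14.125 p [0.549 0.345 0.127] yawx -2.92941854569963 q [ 0.08   0.65  -0.814  1.986  0.512  0.308  0.853] w 0.17872298457036345 F [ 1.473  1.845 -2.633] M [-0.429  0.11   0.016]
out 0.05144386590490592 -0.0010040330457106437 -0.0016048215919385134
```

View pics/w9.png

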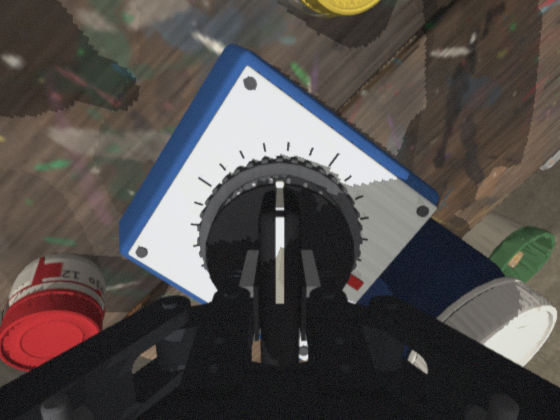

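The plate receded while the wing stayed in the pads (same pixels), so the knob is about 11.5 mm out. Now the clockwise turn.

Request:
drive_tool(
  rows=[
    {"gripper": 0.1, "x": 0, "y": 0, "z": 0, "wx": 0, "wy": 0, "wz": 0.1},
    {"gripper": 0.1, "x": 0, "y": 0, "z": 0, "wx": 0, "wy": 0, "wz": 0.1},
    {"gripper": 0.1, "x": 0, "y": 0, "z": 0, "wx": 0, "wy": 0, "wz": 0},
  ],
)

```text
clock: 14.55
eef_pos: [0.5487, 0.3449, 0.1275]
ee_rot: [-0.032, 0.97, 0.225, 0.091]
ft_force: [1.0, 1.1, -2.3]
width: 0.18
```

```bash
cat > k.py <<'E'
from plan import *
p,R=st(); print('out',(p-D)@n, (p-D)@ex,(p-D)@ey,'theta',np.arctan2(R[:,0]@ey,R[:,0]@ex))
# correction to hold p on axis reference and z=-n
ref=D+n*.0512+ex*-.001+ey*-.0016
print('shift back',R.T@(ref-p)*1000, 'rot', Ro.from_matrix(R.T@knobR(np.arctan2(R[:,0]@ey,R[:,0]@ex))).as_rotvec())
E
python3 k.py
```

```text
t 14.55 p [0.549 0.345 0.127] yawx -3.1203622010733953 q [ 0.056  0.637 -0.773  1.987  0.426  0.293  0.728] w 0.1804175230807055 F [ 0.951  1.135 -2.339] M [-0.485  0.074 -0.019]
out 0.051502937502611694 -0.0010298842576448445 -0.0015979296990676212 theta 1.9820029335953795
shift back [-0.013  0.026  0.303] rot [0.001 0.003 0.   ]
```

Tracking is clean. Continuing.

Request:
drive_tool(
  rows=[
    {"gripper": 0.1, "x": 0, "y": 0, "z": 0, "wx": 0, "wy": 0, "wz": 0.12},
    {"gripper": 0.1, "x": 0, "y": 0, "z": 0, "wx": 0, "wy": 0, "wz": 0.12},
    {"gripper": 0.1, "x": 0, "y": 0, "z": 0, "wx": 0, "wy": 0, "wz": 0.12},
    {"gripper": 0.1, "x": 0, "y": 0, "z": 0, "wx": 0, "wy": 0, "wz": 0.12},
    {"gripper": 0.1, "x": 0, "y": 0, "z": 0, "wx": 0, "wy": 0, "wz": 0},
  ],
)

```text
clock: 15.18
eef_pos: [0.5487, 0.3448, 0.1274]
ee_rot: [0.2, 0.949, 0.24, 0.034]
ft_force: [1.2, 0.2, -2.3]
width: 0.18
```

```bash
python3 k.py; python3 -c "
from look import *
snap('wrist','w10.png')"
```

```text
t 15.175 p [0.549 0.345 0.127] yawx 2.7343146268216705 q [ 0.001  0.613 -0.681  1.989  0.22   0.27   0.444] w 0.18013157986712164 F [ 1.173  0.176 -2.304] M [-0.482  0.053 -0.072]
out 0.0514822261861331 -0.001138123739738343 -0.0015782960535001096 theta 1.5013646513039094
shift back [-0.012  0.139  0.283] rot [0.002 0.002 0.   ]
```

View pics/w10.png

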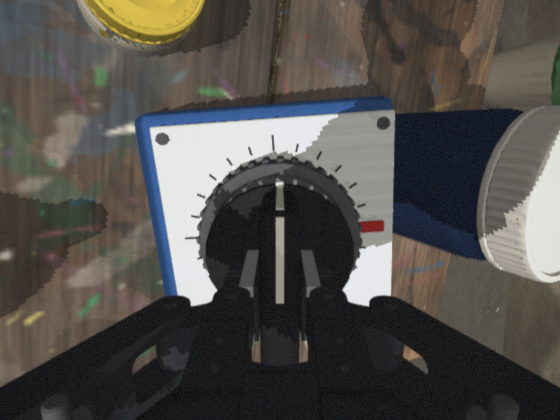

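The knob and hand turn together, with the pointer line at (280,185). The ring and plate look undisturbed, and the red index is at (370,227). Continuing.

Request:
drive_tool(
  rows=[
    {"gripper": 0.1, "x": 0, "y": 0, "z": 0, "wx": 0, "wy": 0, "wz": 0.13},
    {"gripper": 0.1, "x": 0, "y": 0, "z": 0, "wx": 0, "wy": 0, "wz": 0.13},
    {"gripper": 0.1, "x": 0, "y": 0, "z": 0, "wx": 0, "wy": 0, "wz": 0.13},
    {"gripper": 0.1, "x": 0, "y": 0, "z": 0, "wx": 0, "wy": 0, "wz": 0.13},
    {"gripper": 0.1, "x": 0, "y": 0, "z": 0, "wx": 0, "wy": 0, "wz": 0},
  ],
)

```text
clock: 15.85
eef_pos: [0.5486, 0.3447, 0.1274]
ee_rot: [0.434, 0.867, 0.241, -0.028]
ft_force: [0.6, 1.1, -1.5]
width: 0.181
```

```bash
python3 k.py
```

```text
t 15.85 p [0.549 0.345 0.127] yawx 2.2694987187840114 q [-0.056  0.592 -0.588  1.99  -0.006  0.26   0.148] w 0.18103100661443908 F [ 0.58   1.092 -1.457] M [-0.512  0.041 -0.042]
out 0.051471880054847666 -0.00125420184887738 -0.0015682547416171087 theta 0.9881721086875505
shift back [0.113 0.229 0.272] rot [0.002 0.    0.   ]
```

Request:
drive_tool(
  rows=[
    {"gripper": 0.1, "x": 0, "y": 0, "z": 0, "wx": 0, "wy": 0, "wz": 0.13},
    {"gripper": 0.1, "x": 0, "y": 0, "z": 0, "wx": 0, "wy": 0, "wz": 0.13},
    {"gripper": 0.1, "x": 0, "y": 0, "z": 0, "wx": 0, "wy": 0, "wz": 0.13},
    {"gripper": 0.1, "x": 0, "y": 0, "z": 0, "wx": 0, "wy": 0, "wz": 0.13},
    {"gripper": 0.1, "x": 0, "y": 0, "z": 0, "wx": 0, "wy": 0, "wz": 0},
  ],
)

```text
clock: 16.48
eef_pos: [0.5485, 0.3447, 0.1273]
ee_rot: [0.637, 0.731, 0.226, -0.088]
ft_force: [0.8, 0.2, -1.3]
width: 0.185
```

```bash
python3 k.py
```

```text
t 16.475 p [0.548 0.345 0.127] yawx 1.760952935111519 q [-0.116  0.575 -0.495  1.992 -0.23   0.263 -0.144] w 0.18516979644191223 F [ 0.824  0.227 -1.319] M [-0.551  0.121 -0.107]
out 0.051462657304593956 -0.0013017241248247796 -0.001440438866558763 theta 0.4820532036630837
shift back [0.193 0.281 0.263] rot [ 0.001 -0.001 -0.   ]
```

Request:
drive_tool(
  rows=[
    {"gripper": 0.1, "x": 0, "y": 0, "z": 0, "wx": 0, "wy": 0, "wz": 0.13},
    {"gripper": 0.1, "x": 0, "y": 0, "z": 0, "wx": 0, "wy": 0, "wz": 0.13},
    {"gripper": 0.1, "x": 0, "y": 0, "z": 0, "wx": 0, "wy": 0, "wz": 0.13},
    {"gripper": 0.1, "x": 0, "y": 0, "z": 0, "wx": 0, "wy": 0, "wz": 0},
    {"gripper": 0.1, "x": 0, "y": 0, "z": 0, "wx": 0, "wy": 0, "wz": 0},
  ],
)

```text
clock: 17.1
eef_pos: [0.5485, 0.3447, 0.1273]
ee_rot: [0.761, 0.602, 0.206, -0.128]
ft_force: [0.4, 0.6, -0.8]
width: 0.178
```

```bash
python3 k.py; python3 -c "
from look import *
snap('wrist','w11.png');im,d=snap('top','t11.png');cv2.imwrite('pics/t11c.png',cv2.resize(im[110:320,230:430,::-1],None,fx=2.8,fy=2.8))"
```

```text
t 17.1 p [0.548 0.345 0.127] yawx 1.3544321033414017 q [-0.164  0.565 -0.422  1.993 -0.388  0.273 -0.36 ] w 0.17812925329250515 F [ 0.435  0.578 -0.811] M [-0.519  0.134 -0.04 ]
out 0.051467512504141014 -0.0013176234728161575 -0.0014006555372513647 theta 0.11371482139782928
shift back [0.293 0.234 0.268] rot [ 0.    -0.001 -0.   ]
```

View pics/w11.png

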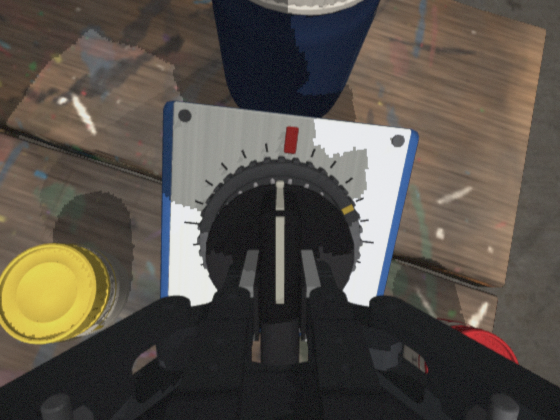

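View pics/t11c.png

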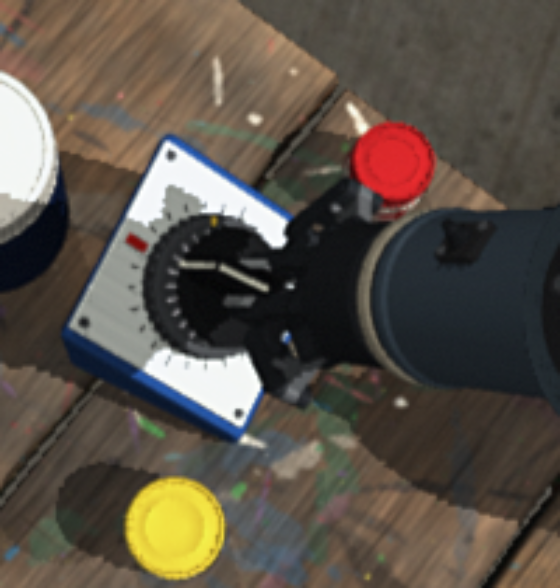

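The pointer stands about 6° anticlockwise of the red index (tip (280,183), index (291,140)). The ring mark is unmoved in the top view at (214,221) in the crop. A small trim to the notch, then I'll push in with a lighter grip.

Request:
drive_tool(
  rows=[
    {"gripper": 0.1, "x": 0, "y": 0, "z": 0, "wx": 0, "wy": 0, "wz": 0.026},
    {"gripper": 0.1, "x": 0, "y": 0, "z": 0, "wx": 0, "wy": 0, "wz": 0},
    {"gripper": 0.1, "x": 0, "y": 0, "z": 3, "wx": 0, "wy": 0, "wz": 0},
    {"gripper": 0.1, "x": 0, "y": 0, "z": 2, "wx": 0, "wy": 0, "wz": 0},
    {"gripper": 0.1, "x": 0, "y": 0, "z": 0, "wx": 0, "wy": 0, "wz": 0},
  ],
  force=20,
)

```text
clock: 17.82
eef_pos: [0.5492, 0.3469, 0.1229]
ee_rot: [0.769, 0.592, 0.204, -0.131]
ft_force: [0.7, 1.1, -0.1]
width: 0.182
```

```bash
python3 k.py
```

```text
t 17.825 p [0.549 0.347 0.123] yawx 1.324398982958699 q [-0.171  0.573 -0.417  1.993 -0.4    0.264 -0.375] w 0.181630164478136 F [ 0.7    1.142 -0.09 ] M [-0.482  0.128 -0.002]
out 0.04643255411832848 -0.0013415932330146786 -0.001369385601194696 theta 0.0871357637404699
shift back [ 0.328  0.261 -4.767] rot [ 0.    -0.002 -0.   ]
```

Request:
drive_tool(
  rows=[
    {"gripper": 0.1, "x": 0, "y": 0, "z": 2, "wx": 0, "wy": 0, "wz": 0},
    {"gripper": 0.1, "x": 0, "y": 0, "z": 2, "wx": 0, "wy": 0, "wz": 0},
    {"gripper": 0.1, "x": 0, "y": 0, "z": 0, "wx": 0, "wy": 0, "wz": 0},
  ],
)

```text
clock: 18.2
eef_pos: [0.5499, 0.3488, 0.1191]
ee_rot: [0.768, 0.592, 0.204, -0.131]
ft_force: [-0.7, -0.3, 0.1]
width: 0.181
```

```bash
python3 k.py
```

```text
t 18.2 p [0.55  0.349 0.119] yawx 1.3245298825907224 q [-0.175  0.58  -0.416  1.993 -0.4    0.256 -0.375] w 0.18061387383210964 F [-0.672 -0.33   0.117] M [-0.486  0.15  -0.052]
out 0.04217664424860151 -0.0013344906221101176 -0.0013793561540192418 theta 0.08725221244129518
shift back [ 0.328  0.252 -9.023] rot [ 0.    -0.002 -0.   ]
```

Request:
drive_tool(
  rows=[
    {"gripper": 0.1, "x": 0, "y": 0, "z": 2, "wx": 0, "wy": 0, "wz": 0},
    {"gripper": 0.1, "x": 0, "y": 0, "z": 2, "wx": 0, "wy": 0, "wz": 0},
    {"gripper": 0.1, "x": 0, "y": 0, "z": 1, "wx": 0, "wy": 0, "wz": 0},
  ],
)

```text
clock: 18.58
eef_pos: [0.5505, 0.35, 0.1167]
ee_rot: [0.768, 0.592, 0.205, -0.13]
ft_force: [-8.3, -11.6, 22.3]
width: 0.181
```

```bash
python3 k.py;python3 -c "
from look import *
snap('wrist','w12.png')"
```

```text
t 18.575 p [0.551 0.35  0.117] yawx 1.3248772177096078 q [-0.178  0.585 -0.416  1.994 -0.401  0.25  -0.374] w 0.18125025068754644 F [ -8.344 -11.637  22.289] M [-0.624  1.255  0.516]
out 0.03940880131791655 -0.0012662402535702645 -0.0015296516203193364 theta 0.08755594954585147
shift back [  0.278   0.11  -11.791] rot [ 0.001 -0.002 -0.   ]
```

View pics/w12.png

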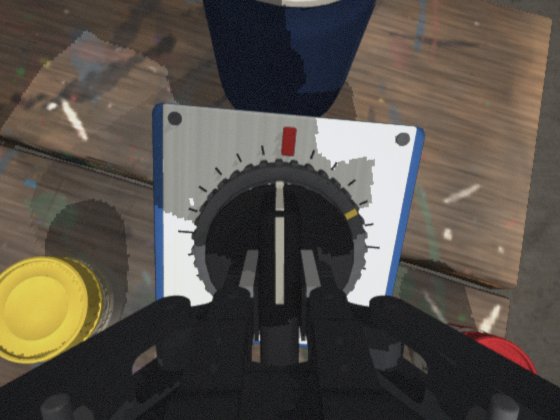

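The pushing force rose to 26 N at 0.5 mm below the original grip height, and the flange sits in the ring as it did at the start. It's home, so I'll release.

Request:
drive_tool(
  rows=[
    {"gripper": 0.1, "x": 0, "y": 0, "z": 0, "wx": 0, "wy": 0, "wz": 0},
    {"gripper": 0.4, "x": 0, "y": 0, "z": 0, "wx": 0, "wy": 0, "wz": 0},
    {"gripper": 0.7, "x": 0, "y": 0, "z": 0, "wx": 0, "wy": 0, "wz": 0},
    {"gripper": 0.8, "x": 0, "y": 0, "z": 0, "wx": 0, "wy": 0, "wz": 0},
    {"gripper": 0.8, "x": 0, "y": 0, "z": 0, "wx": 0, "wy": 0, "wz": 0},
  ],
)

```text
clock: 19.25
eef_pos: [0.5503, 0.3502, 0.1165]
ee_rot: [0.768, 0.592, 0.205, -0.13]
ft_force: [0.1, -0.1, -0.4]
width: 0.801
```

Request:
drive_tool(
  rows=[
    {"gripper": 0.8, "x": 0, "y": 0, "z": -15, "wx": 0, "wy": 0, "wz": 0},
    {"gripper": 0.8, "x": 0, "y": 0, "z": -25, "wx": 0, "wy": 0, "wz": 0},
    {"gripper": 0.8, "x": 0, "y": 0, "z": -30, "wx": 0, "wy": 0, "wz": 0},
    {"gripper": 0.8, "x": 0, "y": 0, "z": -30, "wx": 0, "wy": 0, "wz": 0},
    {"gripper": 0.8, "x": 0, "y": 0, "z": 0, "wx": 0, "wy": 0, "wz": 0},
  ],
)

```text
clock: 19.88
eef_pos: [0.5334, 0.3032, 0.21]
ee_rot: [0.768, 0.592, 0.205, -0.13]
ft_force: [-0.8, 0.8, 0.2]
width: 0.8
```

```bash
python3 k.py;python3 -c "
from plan import *
im,d=snap('wrist','w13.png'); t,dt=snap('top','t13.png'); s,ds=snap('scene','s13.png')
def onp(uv,h):
    o,v=ray('wrist',uv); X=o+v*((D@n+h-o@n)/(v@n)); r=X-D; return np.array([r@ex,r@ey])*1000
for nme,h in [('pointer_tip',.032),('dial_index',0),('ring_mark',.022)]:
  for q in place_of('wrist',nme)[:1]: a=onp(q['at'],h); print(nme,q['p'],q['at'],a,np.arctan2(a[1],a[0]))
for q in silhouettes('wrist','fine_knob')[:1]:
  v,u=np.nonzero(q['pixels']); X=np.array([px('wrist',(a,b),d[b,a]) for a,b in zip(u,v) if d[b,a]>0]); h=(X-D)@n; print(np.histogram(h,np.arange(0,.1,.003)))
r=place_of('top','water_bottle')[0]; print(atz('top',r['at'],0))
r=place_of('top','ring_mark')[0] ; print(r)
for c,nn in [('top','jar_blue'),('top','pot_yellow'),('top','pot_red')]:
  print(nn,[ (q['p'],q['at']) for q in place_of(c,nn)[:1]])
"
```

```text
t 19.875 p [0.533 0.303 0.21 ] yawx 1.3253459262217535 q [-0.088  0.408 -0.416  1.975 -0.401  0.464 -0.371] w 0.800188470793571 F [-0.799  0.806  0.156] M [-0.453  0.104 -0.036]
out 0.1451990979287922 -0.001518554288187747 -0.001257852583142559 theta 0.0879852158155132
shift back [ 0.364  0.178 94.   ] rot [ 0.002 -0.001 -0.   ]
pointer_tip 0.78 [274.4, 158.5] [34.638  7.736] 0.21972851012788674
dial_index 0.88 [282.5, 134.7] [50.779  3.114] 0.061251531398823306
ring_mark 0.6 [321.4, 178.0] [ 21.404 -30.15 ] -0.9534380246659135Traceback (most recent call last):
  File "<string>", line 9, in <module>
    v,u=np.nonzero(q['pixels']); X=np.array([px('wrist',(a,b),d[b,a]) for a,b in zip(u,v) if d[b,a]>0]); h=(X-D)@n; print(np.histogram(h,np.arange(0,.1,.003)))
                                             ~~^^^^^^^^^^^^^^^^^^^^^^
  File "look.py", line 9, in px
    o,v=ray(cam,uv); return o+v*depth
        ~~~^^^^^^^^
  File "look.py", line 6, in ray
    c=c or get_calibration(cam); K,R,t=map(np.array,(c['mtx'],c['R'],c['t']))
           ~~~~~~~~~~~~~~~^^^^^
ValueError: time passes only in moves, steps and waits
```

View pics/w13.png

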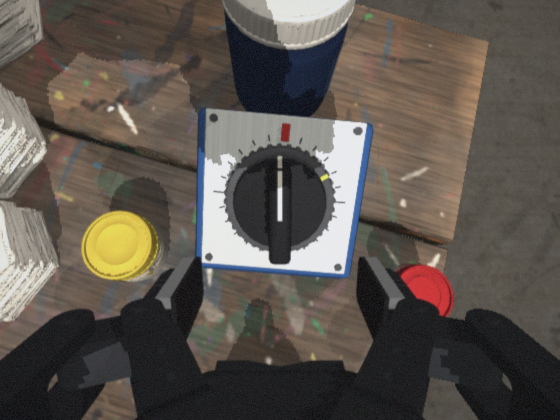

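View pics/t13.png

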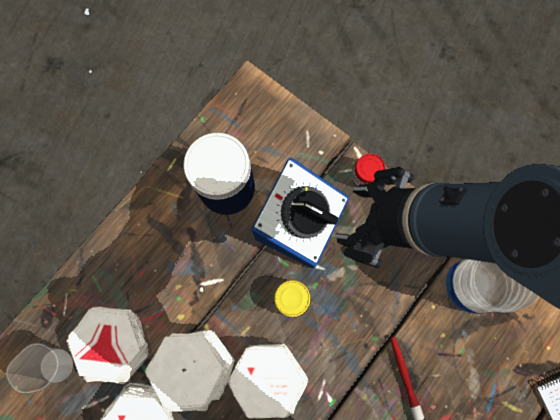

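The pointer tip is at (280,158), just left of the red index at (286,132). The yellow ring mark is at (325,177), and the pots, jar and bottle are in place. I'll check the wing height and ring mark numerically.

```bash
python3 -c "
from plan import *
im,d=get_image('wrist'); c=get_calibration('wrist')
def onp(uv,h):
    o,v=ray('wrist',uv,c); X=o+v*((D@n+h-o@n)/(v@n)); r=X-D; return np.array([r@ex,r@ey])*1000
for nm,uv,h in [('tip',(280,157),.032),('index',(286,132),0),('mark',(325,177),.022),('wingA',(280,158),.07),('wingB',(280,262),.07)]: a=onp(uv,h); print(nm,a,np.arctan2(a[1],a[0]))
cs=[onp(p,0) for p in [(214,118),(358,131),(338,268),(209,257)]]; print(np.mean(cs,0))
def H(cam,P0,P1,dd,cc):
    o=[]
    for b in range(P0[1],P1[1]):
        for a in range(P0[0],P1[0]):
            if dd[b,a]>0:
                oo,v=ray(cam,(a,b),cc); o.append((oo+v*dd[b,a]-D)@n)
    return np.median(o)
print('wing',H('wrist',(275,195),(286,250),d,c),'plate',H('wrist',(215,220),(222,245),d,c),H('wrist',(345,150),(352,190),d,c))
t,dt=get_image('top'); r=place_of('top','water_bottle')[0]; print('bottle',atz('top',r['at'],0))
print(place_of('top','ring_mark')[:1])
for nn in ['jar_blue','pot_yellow','pot_red']: print(nn,[(q['p'],q['at']) for q in place_of('top',nn)[:1]])
cv2.imwrite('pics/t14c.png',cv2.resize(t[110:320,230:430,::-1],None,fx=2.8,fy=2.8))
"
```

```text
tip [36.148  3.746] 0.10325401129854603
index [53.273  0.366] 0.006876850821172661
mark [ 22.517 -32.996] -0.9719710855240321
wingA [39.922  4.001] 0.09987708328187125
wingB [-31.272  -2.298] -3.0682292764831964
[-2.341  0.688]
wing 0.0680435728812252 plate -5.136221394541136e-06 -2.8872139893850804e-05
bottle [0.475 0.033 0.   ]
[{'at': [305.3, 188.3], 'p': 0.6}]
jar_blue [(0.69, [228.6, 187.6])]
pot_yellow [(0.58, [294.1, 298.8])]
pot_red [(0.91, [360.3, 175.7])]
```

View pics/t14c.png

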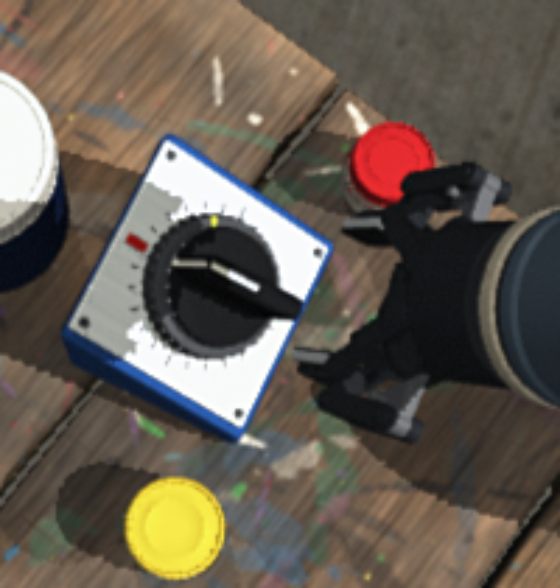

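```bash
python3 -c "
from plant import *
print(robot.sign_off())"
```

```text
the job is handed in; nothing more can be done
None
```

The job is done and handed in at about 20 s on the robot's clock. No verdict is reported, so the results below are my own checks.

**What I did:**
- **Bottle:** I lifted it by the cap and stood it upright at about (0.47, 0.04), roughly 0.34 m from the dial.
- **Knob:** I gripped the wing and pulled it about 11.5 mm out. I turned it clockwise by about 120° (8 notches), pushed it home until the force rose to about 26 N, then let go and backed off.

**Last checks:**
- **Knob home:** The wing top is 68 mm out of the plate, about the same as at the start. The nominal figure is 70 mm; I put the difference down to camera error.
- **Pointer:** It stands 5–6° from the red index, with its tip about 3–4 mm to the side (7.5 mm is allowed).
- **Outer ring:** The yellow mark is at the same pixel in the top view before and after. The wrist camera put it 6 mm away from its first reading. Its angle changed by only 0.02 rad (about 1 mm) and the dial centre itself read differently in the two pictures, so I take this as measurement error.
- **Jar and pots:** They look the same before and after, within 1–2 pixels.

**Disagreement:** In the last wrist picture, the trained network put the pointer tip about 6 pixels to one side (7.7 mm, which would be just out of tolerance). The picture itself and the tool angle both give 3–4 mm, and I relied on those.

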